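# Turn the lapping wheel's index mark to the top

### The arm

A 6-joint arm with a two-finger parallel gripper is mounted at the origin on the work surface. World frame = base frame: x ahead of the robot, y to its left, z up, the work surface at z = 0. Lengths are in m, angles in rad, forces in N, time in s.
With the tool pointing down it reaches from about 0.35 to 0.8 m from the base axis. Payload 7.3 kg.
Tool frame: the origin (TCP) lies midway between the tips of the shut fingers; the grasp point (between the pads) lies 19 mm behind it; x points along the fingers, y is the direction in which the jaws open and shut, and the axes are right-handed (so a half turn about x gives the same grasp; the last joint's range is limited). The gripper opens to 85 mm and grips with 20 to 120 N. Pads are 22 mm wide; open, the fingers measure 114 mm over their backs; the gripper's body (76 mm by 85 mm) begins 54 mm behind the grasp point. The pads swing forward as they close: fully open they stand 13 mm farther back than shut.
Start: joints at [1.052, 0.342, 1.524, -0, 1.275, -0.146], TCP at [0.191, 0.489, 0.203] pointing down, gripper open.
Joint ranges: [-2.53, 2.53], [-0.77, 2.02], [0.04, 2.7], [-1, 4.14], [0.28, 2.66], [-3.11, 3.11]. Speed limits (rad/s): [2.57, 2.57, 3.14, 3.14, 3.14, 3.14].

### API

Orientations are given as a 3x3 rotation matrix whose columns are the frame's x, y, z axes.
In Python, from bench import r, viewer gives the robot as it stands.
- The arm moves only by the shell command python3 -m pendant 'ROWS'. ROWS is JSON, a list that holds one entry, the list of rows, each a list of 5 numbers: the finger opening in mm, from 0 to 85.4, then the shift along the tool's x, y, z in mm, then the turn about the tool's x in rad. A call has 1 to 10 rows; each row shifts and turns the commanded pose from where the row before left it, along the tool's axes as they then stand; what a row does not reach is not made up. A row lasts 1/8 s, in which the tool goes at most 62.5 mm and 10.7 degrees, less where a joint would pass 70% of its speed; a pose out of reach is approached as far as the arm can. A call is refused whole if a number of a shift passes 62.5 or a number of a turn 0.188, either way. A call with a gripper value outside its range is refused whole. The fingers move at their own pace and stop on an object; the grip force is fixed at half the most. Time passes only in rows, so rows that do not move let the fingers close. It gives the time, the measured TCP pose, the force and the opening at its end, in the units of the state.
- r.state(): the state, without advancing time (a new reading comes with each control period).
- viewer.grab_frame(name): name is "scene" or "side" or "wrist"; returns a dict with "image" (384x512x3 uint8, red, green, blue), "camera_matrix" (3x3 intrinsics, pixels), "D" ([k1, k2, p1, p2, k3] as OpenCV has them; the pictures are not rectified), "R" (3x3) and "t" (3): a world point X has camera coordinates R X + t; the wrist camera has in their place "T_tool_cam" (4x4, takes a point from camera to tool coordinates, whose origin is the TCP and whose axes are the tool frame's). Camera axes: x right, y down, z forward; pixel columns grow to the right and rows downward; lengths in m; the calibration is good to about 2 mm. A picture is of the moment at which its call begins: read the wrist's pose just before it. There is no depth.
- r.sign_off(): hands the job in, once; it reports no verdict.
Trained networks look in a picture, given as the dict that the camera call returned (one of the last four; its "shot" number tells which), for a name from the list of things; names that differ only in an ending like _2 or _b are one class to them, and where a whole thing is asked for, a point or a joint stands for the part that bears it (a point fixed in the world has none). Each returns a list of dicts, best first, with "p" (0 to 1); they miss things now and then, are a little off and sometimes report something else, mostly with a low value. They report only what shows in the picture. A call takes as long as a camera call.
- viewer.search_frame(picture, name): "location" ([column, row] as shares, 0 to 1, of the picture: columns of its width, rows of its height, amid what is visible of it).
- viewer.masks_of(picture, name): "mask" (384x512 bool, what is visible of it) and "location" ([column, row] as shares, 0 to 1, of the picture: columns of its width, rows of its height, amid what is visible of it).
The state is a dict: "time": time; "joint_pos": joint angles; "qvel": joint speeds; "effort": joint torques, N m; "ee_pos": TCP position; "tcp_rot": TCP orientation; "wrist_force": force on the tool from outside, world axes, zero at the start; "moment": the same for the moment, N m; "opening": finger opening in m.
Only numpy, scipy, OpenCV 4.12 (cv2) and the standard library are available. Lean on these libraries where they do the work, as an engineer would, in place of code of your own. Each camera call takes 0.05 s, during which the arm holds its last target.

### The job

On the jeweller's bench stand two small polishing spindles. Turn the bare aluminium wheel on its axle until its red mark, with the locking screw, is at the very top so that the screw can be reached, and leave it standing there at rest. Do not turn the blue wheel of the other spindle.

Things in the scene. Friction and masses are not known exactly. Their poses are not given: they have to be found in the camera images.
- lap (a joint): Angle (rad) of the aluminium wheel about its level axle; 0: red mark at the top. Positive carries the mark from the top to the -y side of lap_axle (mark at y = -60 sin, z = 60 cos mm there). Starts at 0.8 to 1.9. Turns over a full turn either way with light drag (0.07 N m), balanced, stays where left. Pinched at the rim it pivots easily between the finger pads.
- lap_axle (a point): Centre of the aluminium wheel, fixed on its stand, 110 mm above the table; x along the axle out of the open face, z up. Plain upright disc, 120 mm diameter, 16 mm thick (x -8 to 8); its faces can be pinched at the rim from above. Brass hub 32 mm wide and shaft end at x = 18. Behind: 14 mm shaft, 36 mm nose from x = -40, green motor 80 mm wide from x = -65 to -190.
- lap_mark (a point): The red mark where it crosses the aluminium wheel's rim, 60 mm from the axle: a painted line 14 mm wide over the rim and 34 mm down both faces, a small brass screw in its middle on the rim. Turns with the wheel; z points outward from the axle, x along the axle.
- buff_mark (a point): The white mark on the rim of the blue wheel, 60 mm from its axle. The blue wheel and its spindle have the same build, size and height as the other and stand to its left or right. It must not be turned.

How it is judged:
By the outcome, as a careful person would: the job done as asked, in the order asked, and still so for the second after the job is handed in, with the robot touching nothing.
It also fails if it takes over 32 s, if anything falls off the work surface, if the arm or the gripper's body presses on something with over 40 N, if the wrist force passes 120 N, or if a joint passes its speed limit or range.

## Working session

There is one attempt and no reset: what is moved stays moved. The work goes in short steps, Python scripts to look and compute and a shell command to move; the robot and the scene stay as the last step left them, time stands still between calls to the robot, and variables do not carry over. Pictures are saved under pics/ and viewed, and the job is handed in when it is done.

```bash
ls; mkdir -p pics; python3 - <<'E'
from bench import r, viewer
import cv2, numpy as np
s=r.state(); print(s['time'],s['ee_pos'],np.round(s['tcp_rot'],3).tolist(),s['opening'])
ims=[]
for n in ['scene','side']:
    f=viewer.grab_frame(n); im=f['image'][:,:,::-1].copy()
    print(n,f['camera_matrix'].tolist(),f['D'],np.round(f['R'],4).tolist(),f['t'])
    for nm in ['lap_axle','lap_mark','buff_mark','lap']:
        for d in viewer.search_frame(f,nm)[:2]:
            print(nm,d['p'],d['location'][0]*512,d['location'][1]*384)
    cv2.imwrite(f'pics/{n}0.png',im)
print(r.state()['time'])
E
```

```text
pics
0.0 [0.19098543 0.48854317 0.20261411] [[-0.001, 0.364, 0.931], [-0.001, 0.931, -0.364], [-1.0, -0.002, -0.0]] 0.08578957688199723
scene [[367.9390324179521, 0.0, 261.65946148355636], [0.0, 367.9390324179521, 187.8978761348007], [0.0, 0.0, 1.0]] [-0.11971568  0.          0.          0.          0.        ] [[-0.3502, 0.9366, -0.0103], [0.6778, 0.2458, -0.6929], [-0.6465, -0.2497, -0.7209]] [ 0.20772059 -0.238225    1.14448246]
lap_axle 0.79 355.1232 230.39999999999998
lap_mark 0.75 376.7808 250.9056
buff_mark 0.88 177.2032 209.088
lap 0.78 373.6064 250.7904
side [[412.6638051383122, 0.0, 252.71773131801746], [0.0, 412.6638051383122, 196.96228836523605], [0.0, 0.0, 1.0]] [0.04846977 0.         0.         0.         0.        ] [[0.9066, -0.4218, -0.008], [-0.2852, -0.5989, -0.7483], [0.3109, 0.6807, -0.6633]] [-0.49978632  0.28251862  0.73662557]
lap_axle 0.88 196.096 193.8816
lap_mark 0.6 220.0064 159.7056
lap 0.87 222.72 156.5184
0.5
```

View pics/scene0.png

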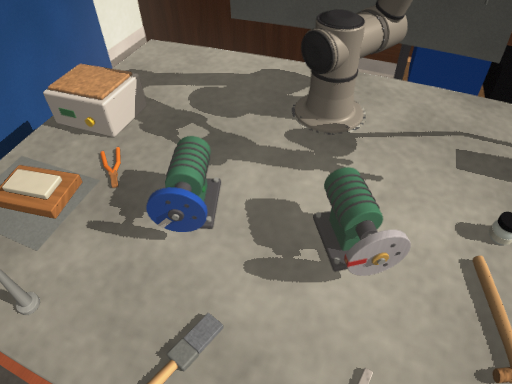

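View pics/side0.png

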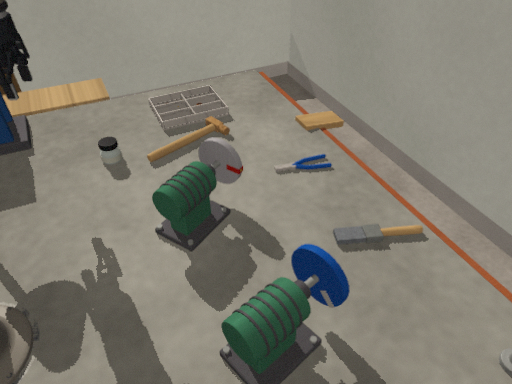

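```bash
python3 - <<'E'
from bench import r, viewer
import cv2, numpy as np, pickle
out={}
for n in ['scene','side']:
    f=viewer.grab_frame(n); m=viewer.masks_of(f,'lap')
    f['m']=m[0]['mask'] ; out[n]=f
    im=f['image']; i=im.astype(int)
    red=(i[...,0]>120)&(i[...,1]<70)&(i[...,2]<70)&m[0]['mask']
    ys,xs=np.nonzero(m[0]['mask']); print(n,m[0]['p'],len(xs),xs.min(),xs.max(),ys.min(),ys.max(), 'red',red.sum(), np.argwhere(red).mean(0))
    x0,y0=xs.min()-25,ys.min()-25
    c=im[y0:y0+110,x0:x0+130,::-1].copy()
    c=cv2.resize(c,None,fx=4,fy=4,interpolation=cv2.INTER_CUBIC)
    mm=cv2.resize(m[0]['mask'][y0:y0+110,x0:x0+130].astype(np.uint8),None,fx=4,fy=4,interpolation=cv2.INTER_NEAREST)
    cs,_=cv2.findContours(mm,0,1); cv2.drawContours(c,cs,-1,(0,255,0),1)
    print(x0,y0); cv2.imwrite(f'pics/{n}1.png',c)
pickle.dump(out,open('f.pkl','wb'))
E
```

```text
scene 0.73 2118 345 411 230 275 red 64 [262.265625 356.28125 ]
320 205
side 0.63 1314 198 242 137 183 red 0 [nan nan]
173 112<stdin>:9: RuntimeWarning: Mean of empty slice.
  ret = um.true_divide(
```

View pics/scene1.png

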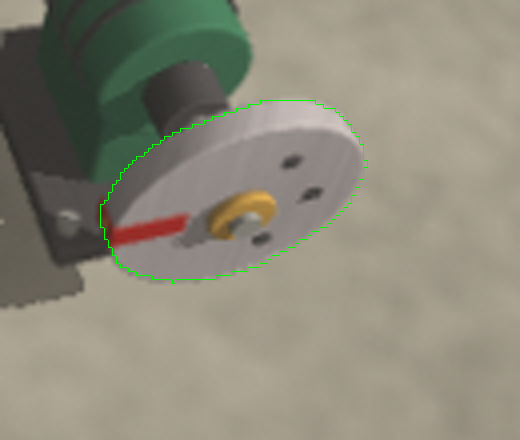

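View pics/side1.png

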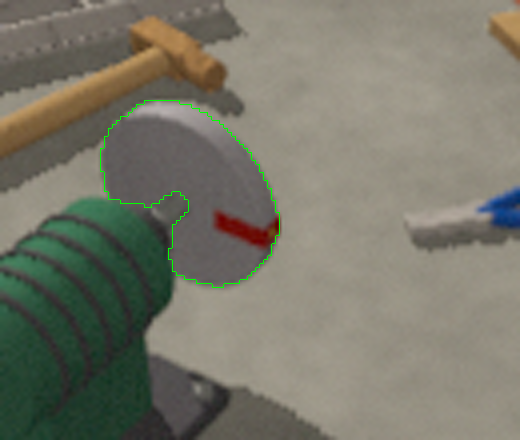

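```bash
cat > fit.py <<'E'
import cv2, numpy as np
from scipy.optimize import least_squares
def proj(f,P):
    rv=cv2.Rodrigues(np.array(f['R'],float))[0]
    return cv2.projectPoints(np.asarray(P,float).reshape(-1,1,3),rv,np.array(f['t'],float),f['camera_matrix'],np.array(f['D'],float))[0].reshape(-1,2)
def rot(w): return np.array([[np.cos(w),-np.sin(w),0],[np.sin(w),np.cos(w),0],[0,0,1]])
a=np.linspace(0,2*np.pi,90,endpoint=False)
def world(p,L): return np.array(L)@rot(p[2]).T+np.array([p[0],p[1],.11])
def hullmodel(p,f):
    L=np.concatenate([np.c_[np.full(90,x),.06*np.sin(a),.06*np.cos(a)] for x in(-.008,.008)])
    return cv2.convexHull(proj(f,world(p,L)).astype(np.float32)).reshape(-1,2)
def hullmask(m):
    pts=np.argwhere(m)[:,::-1]; 
    q=np.concatenate([pts+d for d in([.5,0],[-.5,0],[0,.5],[0,-.5])]).astype(np.float32)
    return cv2.convexHull(q).reshape(-1,2)
def support(h,n=72):
    t=np.linspace(0,2*np.pi,n,endpoint=False); d=np.c_[np.cos(t),np.sin(t)]
    return (h@d.T).max(0)
def fit(fs,x0):
    S=[support(hullmask(f['m'])) for f in fs]
    g=lambda p:np.concatenate([support(hullmodel(p,f))-s for f,s in zip(fs,S)])
    return least_squares(g,x0,loss='soft_l1')
def unproj_plane(p,f,uv,lx):
    u=cv2.undistortPoints(np.array(uv,float).reshape(-1,1,2),f['camera_matrix'],np.array(f['D'],float)).reshape(-1,2)
    R=np.array(f['R']);t=np.array(f['t']); c=-R.T@t
    d=np.c_[u,np.ones(len(u))]@R
    W=rot(p[2]); n=W[:,0]; o=np.array([p[0],p[1],.11])+lx*n
    s=((o-c)@n)/(d@n); X=c+d*s[:,None]
    return (X-np.array([p[0],p[1],.11]))@W
E
python3 - <<'E'
from fit import *; import pickle
o=pickle.load(open('f.pkl','rb')); fs=[o['scene'],o['side']]
for use in (fs,fs[:1],fs[1:]):
    b=min((fit(use,[.55,.1,w]) for w in(-.5,0,.5)),key=lambda r:r.cost); print(b.x,b.cost,np.abs(b.fun).max())
    if use is fs: p=b.x
for f,lx in zip(fs,(.008,-.008)):
    i=f['image'].astype(int); red=(i[...,0]>90)&(i[...,1]<.4*i[...,0])&(i[...,2]<.4*i[...,0])
    red&=cv2.dilate(f['m'].astype(np.uint8),np.ones((3,3)))>0
    L=unproj_plane(p,f,np.argwhere(red)[:,::-1],lx)
    rr=np.hypot(L[:,1],L[:,2]); k=(rr<.059)&(rr>.026)
    an=np.arctan2(-L[:,1],L[:,2]); print(k.sum(),'angle',an[k].mean(),np.median(an[k]), rr.max())
E
```

```text
[0.56205552 0.21156595 0.53494674] 19.698406672798633 2.1235030704043183
[0.56098943 0.2118433  0.55127816] 3.736547312682166 0.9506870408215491
[0.56384121 0.2113613  0.65527642] 21.50705969829939 2.911593595212679
54 angle 1.6107891636823055 1.6102393555552337 0.0592344424107525
42 angle 1.5923792168423447 1.5901310846443908 0.07548772354976029
```

The scene crop shows the red mark on the wheel's left, around full-frame (356,262). The hub is near (380,258), and the fitted mask outline follows the wheel. The fit puts the wheel at about (0.5615, 0.2117), with yaw about 0.545 and lap about 1.6. Next I align the jaws with the axle and move over the wheel.

```bash
python3 -m pendant '[[[60,0,0,0,0.163],[60,0,0,0,0.163],[60,0,0,0,0.163],[60,0,0,0,0.164]]]'; python3 -m pendant '[[[60,0,19.2,51.6,0],[60,0,19.2,51.6,0],[60,0,19.2,51.6,0],[60,0,19.2,51.6,0],[60,0,19.2,51.6,0],[60,0,19.2,51.6,0],[60,0,19.2,51.6,0],[60,0,19.2,51.6,0],[60,0,19.2,51.6,0],[60,0,0,0,0]]]'
python3 - <<'E'
from bench import r, viewer
import cv2, numpy as np,pickle
s=r.state(); print(s['time'],s['ee_pos'],np.round(s['tcp_rot'],3).tolist(),s['opening'])
f=viewer.grab_frame('wrist'); f['s']=s
T=np.array(f['T_tool_cam']); print(np.round(T,3).tolist())
m=viewer.masks_of(f,'lap'); print([(d['p'],d['location']) for d in m])
f['m']=m[0]['mask'] if m else None
pickle.dump(f,open('w.pkl','wb'))
c=f['image'][:,:,::-1].copy()
if m:
  cs,_=cv2.findContours(f['m'].astype(np.uint8),0,1); cv2.drawContours(c,cs,-1,(0,255,0),1)
cv2.imwrite('pics/w1.png',c)
E
```

```text
time: 1.2
ee_pos: [0.1912, 0.489, 0.2033]
tcp_rot: [[0.0, 0.858, 0.514], [0.0, 0.514, -0.858], [-1.0, 0.0, -0.0]]
wrist_force: [-0.2, -0.0, 0.1]
opening: 0.0599
time: 2.45
ee_pos: [0.582, 0.1785, 0.2024]
tcp_rot: [[-0.0, 0.857, 0.515], [-0.001, 0.515, -0.857], [-1.0, -0.0, 0.001]]
wrist_force: [-0.4, 1.3, -0.6]
opening: 0.0602
2.45 [0.58201663 0.17848304 0.20235862] [[-0.0, 0.857, 0.515], [-0.001, 0.515, -0.857], [-1.0, -0.0, 0.001]] 0.060240437416489684
[[0.0, -0.312, 0.95, -0.17], [1.0, -0.001, -0.0, 0.0], [0.001, 0.95, 0.312, -0.079], [0.0, 0.0, 0.0, 1.0]]
[(0.93, [0.4994, 0.3576])]
```

View pics/w1.png

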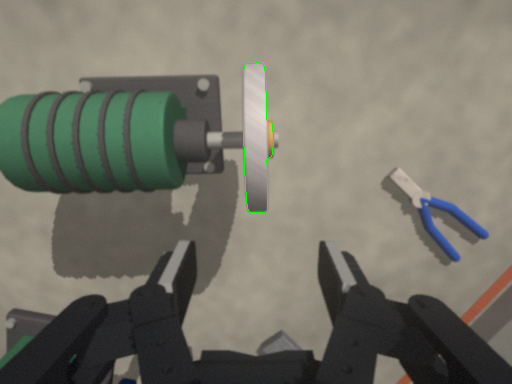

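The wrist view shows the wheel edge-on at columns 244–269, rows 63–212. It is centred between the fingers (columns ~190 and ~325) and parallel to the pads. Next I refine the fit with this view.

```bash
python3 - <<'E'
from fit import *; import pickle
o=pickle.load(open('f.pkl','rb')); w=pickle.load(open('w.pkl','rb')); s=w['s']
T=np.eye(4);T[:3,:3]=s['tcp_rot'];T[:3,3]=s['ee_pos']; C=np.linalg.inv(T@np.array(w['T_tool_cam'])); w['R']=C[:3,:3];w['t']=C[:3,3]
for u in ([w],[w,o['scene']]):
    b=fit(u,[.56,.21,.54]); p=b.x; print(p,b.cost,np.abs(b.fun).max())
    P=np.array([p[0],p[1],.11]); print('axle in tool mm',1000*np.array(s['tcp_rot']).T@(P-s['ee_pos']), 'yaw tool y',np.arctan2(*np.array(s['tcp_rot'])[1::-1,1]))
E
```

```text
[0.56355919 0.20862111 0.54048464] 57.55849262037465 4.673858642578125
axle in tool mm [ 92.34030734  -0.28524103 -35.38759157] yaw tool y 0.5404888704633507
[0.56318991 0.20933232 0.54029433] 109.12930913163197 4.687232221114698
axle in tool mm [ 92.33987271  -0.23592289 -36.18744193] yaw tool y 0.5404888704633507
```

```bash
python3 -m pendant '[[[60,25,0,0,0],[60,25,0,0,0],[60,26,0,0,0],[60,0,0,0,0]]]'; python3 -m pendant '[[[0,0,0,0,0],[0,0,0,0,0],[0,0,0,0,0],[0,0,0,0,0],[0,0,0,0,0]]]'
python3 - <<'E'
from bench import r, viewer
import cv2, numpy as np
f=viewer.grab_frame('wrist'); cv2.imwrite('pics/w2.png',f['image'][:,:,::-1])
f=viewer.grab_frame('scene'); cv2.imwrite('pics/s2.png',cv2.resize(f['image'][170:300,280:450,::-1],None,fx=4,fy=4))
E
```

```text
time: 3.05
ee_pos: [0.5774, 0.1825, 0.1258]
tcp_rot: [[-0.004, 0.854, 0.52], [-0.0, 0.52, -0.854], [-1.0, -0.004, -0.002]]
wrist_force: [-0.5, -0.1, 0.2]
opening: 0.06
time: 3.68
ee_pos: [0.5804, 0.1811, 0.1284]
tcp_rot: [[0.002, 0.855, 0.518], [-0.0, 0.518, -0.855], [-1.0, 0.002, 0.001]]
wrist_force: [0.5, -1.9, 5.2]
opening: 0.013
```

View pics/s2.png

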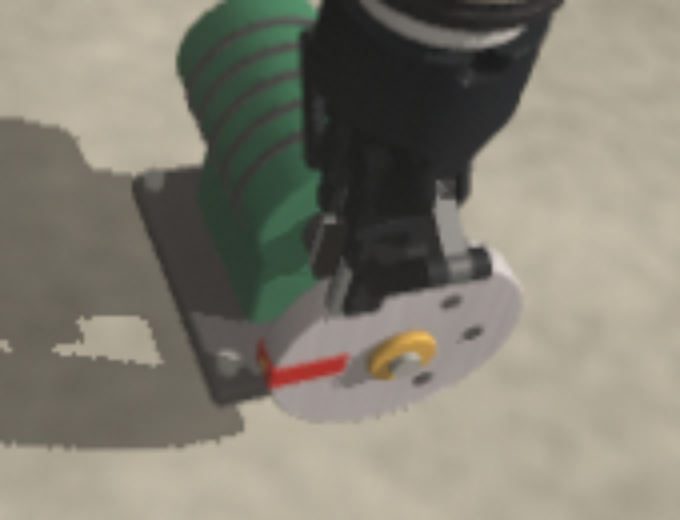

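View pics/w2.png

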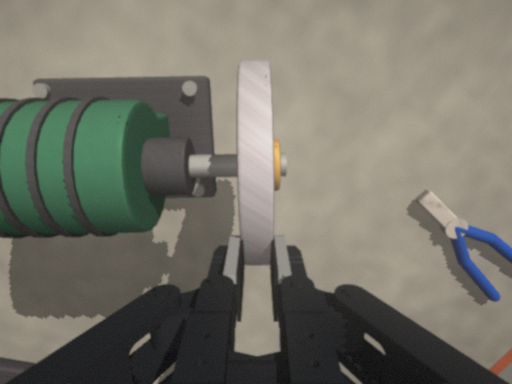

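Both pads are on the wheel faces at the rim, at about (258,250) in the wrist view. Now the arc over the top, with the orientation held so the wheel pivots between the pads.

```bash
python3 -m pendant '[[[0,-5.3,0,-6.0,0],[0,-4.3,0,-6.9,0],[0,-3.1,0,-7.4,0],[0,-2.0,0,-7.9,0],[0,-0.6,0,-8.0,0]]]'; python3 -m pendant '[[[0,0.6,0,-8.0,0],[0,2.0,0,-7.9,0],[0,3.1,0,-7.4,0],[0,4.3,0,-6.9,0],[0,5.3,0,-6.0,0],[0,0,0,0,0],[0,0,0,0,0]]]'
cat > meas.py <<'E'
from bench import r, viewer
from fit import *
import sys
def tored(f,p,lx):
    i=f['image'].astype(int); red=(i[...,0]>90)&(i[...,1]<.4*i[...,0])&(i[...,2]<.4*i[...,0])
    ctr=proj(f,[[p[0],p[1],.11]])[0]; yy,xx=np.nonzero(red); k=np.hypot(xx-ctr[0],yy-ctr[1])<45
    if not k.any(): return print('no red')
    L=unproj_plane(p,f,np.c_[xx[k],yy[k]],lx); rr=np.hypot(L[:,1],L[:,2]); k=(rr<.058)&(rr>.028)
    an=np.arctan2(-L[:,1],L[:,2]); print(k.sum(),'angle',an[k].mean(),'y mean',L[k,1].mean())
p=[.5622,.2105,.5425]
for n,lx,b in(('scene',.008,(280,170)),('side',-.008,(150,80))):
    f=viewer.grab_frame(n); print(n); tored(f,p,lx)
    c=f['image'][b[1]:b[1]+130,b[0]:b[0]+170,::-1]
    cv2.imwrite(f'pics/{n}_{sys.argv[1]}.png',cv2.resize(c,None,fx=4,fy=4,interpolation=cv2.INTER_CUBIC))
s=r.state()
f=viewer.grab_frame('wrist'); T=np.eye(4);T[:3,:3]=s['tcp_rot'];T[:3,3]=s['ee_pos']; C=np.linalg.inv(T@np.array(f['T_tool_cam'])); f['R']=C[:3,:3];f['t']=C[:3,3]
cv2.imwrite(f'pics/wrist_{sys.argv[1]}.png',f['image'][:,:,::-1])
i=f['image'].astype(int); red=(i[...,0]>90)&(i[...,1]<.4*i[...,0])&(i[...,2]<.4*i[...,0])
print('wrist red n',red.sum(), 'time',s['time'])
E
python3 meas.py a
```

```text
time: 4.4
ee_pos: [0.5604, 0.2125, 0.1394]
tcp_rot: [[-0.003, 0.855, 0.519], [-0.001, 0.519, -0.855], [-1.0, -0.003, -0.001]]
wrist_force: [7.5, 1.6, -21.2]
opening: 0.0126
time: 5.28
ee_pos: [0.5405, 0.2449, 0.1285]
tcp_rot: [[-0.002, 0.854, 0.52], [0.002, 0.52, -0.854], [-1.0, -0.001, -0.002]]
wrist_force: [-6.0, 1.6, 7.0]
opening: 0.0105
scene
63 angle 0.5302967073670336 y mean -0.021814887927312735
side
45 angle 0.5904761273723999 y mean -0.024386584853624563
wrist red n 0 time 5.375
```

View pics/scene_a.png

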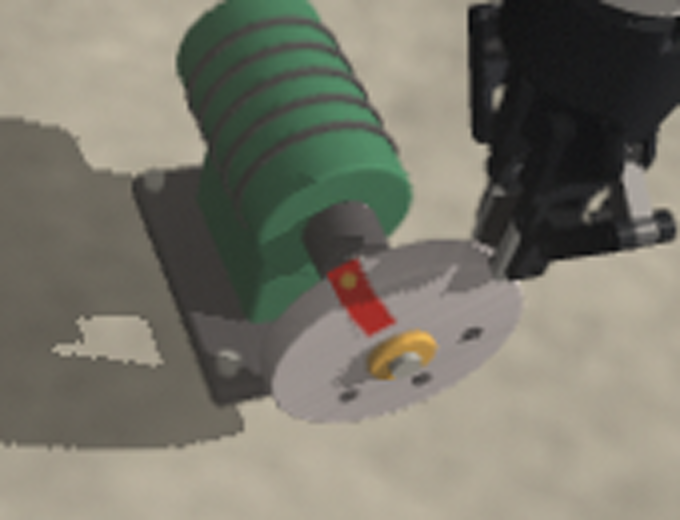

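View pics/wrist_a.png

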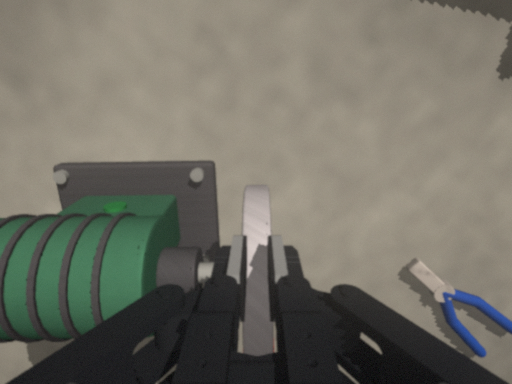

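The scene crop shows the mark only part-way up, at crop (355,295), or about 0.55 rad. The wheel turned about 1.04 rad of the 1.6 rad arc because the pads slipped. I'll release, regrasp near the top and carry on.

```bash
python3 -m pendant '[[[45,0,0,0,0],[45,0,0,0,0],[45,0,0,0,0],[45,-15,0,12,0],[45,0,0,24,0],[45,0,0,0,0],[45,0,0,0,0]]]'; python3 -m pendant '[[[0,0,0,0,0],[0,0,0,0,0],[0,0,0,0,0],[0,0,0,0,0]]]'; python3 meas.py b
```

```text
time: 6.3
ee_pos: [0.5609, 0.2124, 0.1427]
tcp_rot: [[0.0, 0.856, 0.518], [0.0, 0.518, -0.856], [-1.0, 0.0, -0.0]]
wrist_force: [-0.8, 0.5, 0.9]
opening: 0.0449
time: 6.8
ee_pos: [0.5607, 0.2127, 0.1423]
tcp_rot: [[-0.0, 0.855, 0.519], [0.0, 0.519, -0.855], [-1.0, -0.0, -0.0]]
wrist_force: [1.0, -0.8, -0.1]
opening: -0.0002
scene
65 angle 0.5334209038515823 y mean -0.022008432625252084
side
46 angle 0.5852453664244109 y mean -0.024502856921030824
wrist red n 0 time 6.9
```

View pics/scene_b.png

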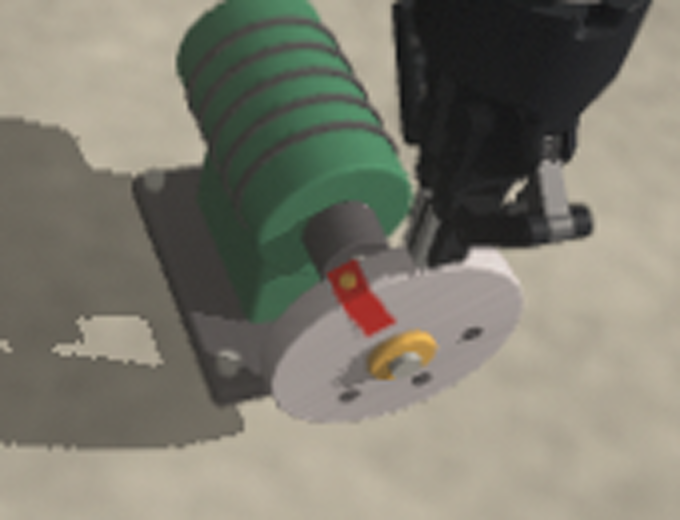

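View pics/wrist_b.png

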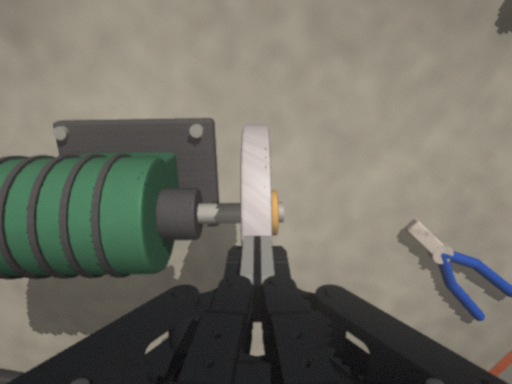

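The fingers have shut completely (opening 0), so the wheel is not between them even though the reported height says it should be. I'll check the geometry by projecting the TCP and the wheel model into the pictures.

```bash
python3 - <<'E'
from fit import *; import fit as F, pickle
from bench import r, viewer
s=r.state()
f=viewer.grab_frame('wrist'); T=np.eye(4);T[:3,:3]=s['tcp_rot'];T[:3,3]=s['ee_pos']; C=np.linalg.inv(T@np.array(f['T_tool_cam'])); f['R']=C[:3,:3];f['t']=C[:3,3]
g=viewer.grab_frame('scene'); h=viewer.grab_frame('side')
p=[.5622,.2105,.5425]
P=np.array(s['ee_pos']); print(s['opening'],P)
for n,im in(('w',f),('s',g),('d',h)):
    c=im['image'][:,:,::-1].copy()
    k={'w':(0,0,512,384,1),'s':(280,170,170,130,4),'d':(150,80,170,130,4)}[n]
    c=cv2.resize(c[k[1]:k[1]+k[3],k[0]:k[0]+k[2]],None,fx=k[4],fy=k[4])
    for x,col in((-.008,(0,255,255)),(.008,(0,255,0))):
        q=proj(im,world(p,np.c_[np.full(90,x),.06*np.sin(F.a),.06*np.cos(F.a)]))
        q=(q-k[:2]+.5)*k[4]; cv2.polylines(c,[q.astype(np.int32)],True,col,1)
    t=(proj(im,[P,P+[0,0,.019]])-k[:2]+.5)*k[4]; print(n,t)
    for u in t: cv2.circle(c,tuple(int(v) for v in u),4,(255,0,255),1)
    cv2.imwrite(f'pics/ov_{n}.png',c)
E
```

```text
0.00016149638538891402 [0.56083466 0.21259799 0.14229082]
w [[257.41286587 226.34411677]
 [257.41300549 241.44733812]]
s [[411.82639786 294.599782  ]
 [422.1898024  268.42931819]]
d [[271.72017102 278.62485961]
 [269.55046938 251.27634524]]
```

View pics/ov_w.png

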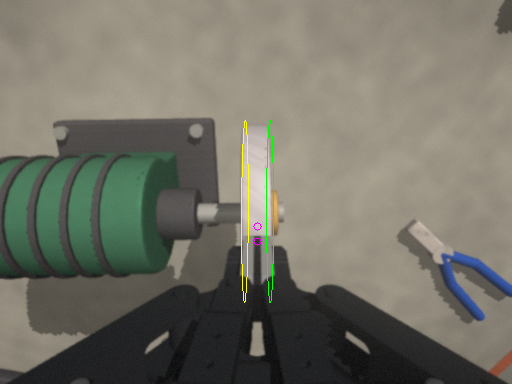

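View pics/ov_s.png

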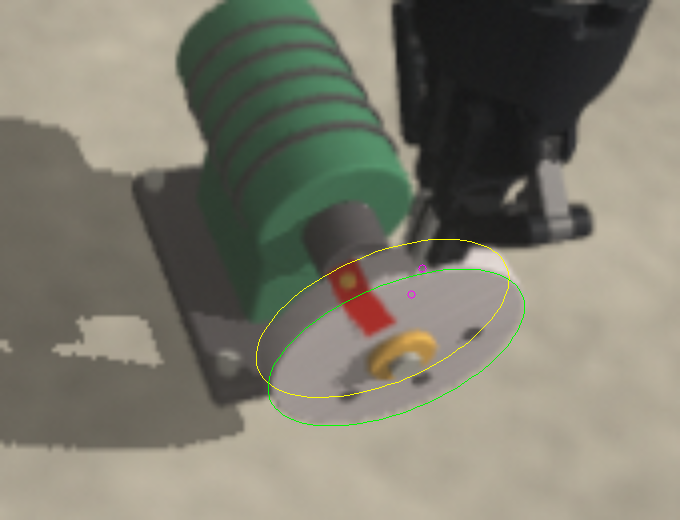

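View pics/ov_d.png

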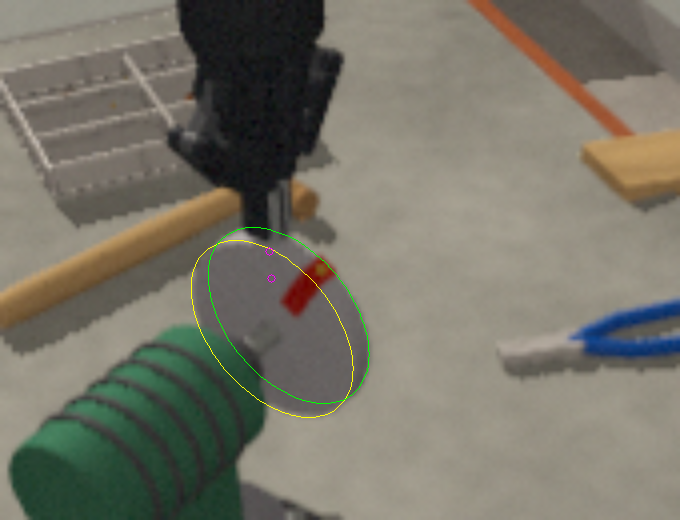

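The side overlay shows the shut fingertips at crop (268,237), right on top of the rim, while the reported TCP projects to (271,278). So the real tips sit about 25 mm higher than the reported TCP. That explains the first weak grip at the very rim, and this miss. I'll open, go 20 mm deeper and regrasp.

```bash
python3 -m pendant '[[[45,0,0,0,0],[45,0,0,0,0],[45,0,0,0,0],[45,0,0,0,0],[45,10,0,0,0],[45,10,0,0,0],[45,0,0,0,0]]]'; python3 -m pendant '[[[0,0,0,0,0],[0,0,0,0,0],[0,0,0,0,0],[0,0,0,0,0]]]'; python3 meas.py c
```

```text
time: 7.98
ee_pos: [0.56, 0.2123, 0.1208]
tcp_rot: [[-0.003, 0.855, 0.518], [-0.001, 0.518, -0.855], [-1.0, -0.003, -0.001]]
wrist_force: [0.2, -0.0, 0.0]
opening: 0.0447
time: 8.48
ee_pos: [0.5608, 0.2124, 0.1228]
tcp_rot: [[0.0, 0.855, 0.519], [-0.0, 0.519, -0.855], [-1.0, 0.0, 0.0]]
wrist_force: [-1.9, -2.0, 4.6]
opening: 0.0144
scene
61 angle 0.5409317529556844 y mean -0.022235501587616495
side
45 angle 0.5954581688661084 y mean -0.024559190712404793
wrist red n 74 time 8.575
```

View pics/scene_c.png

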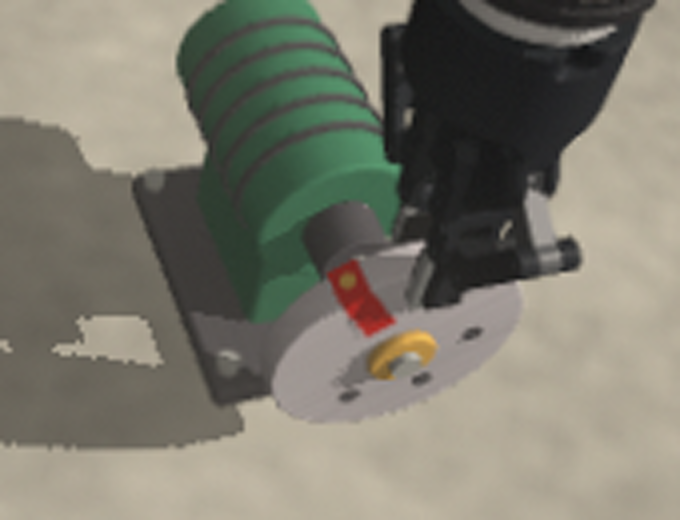

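View pics/side_c.png

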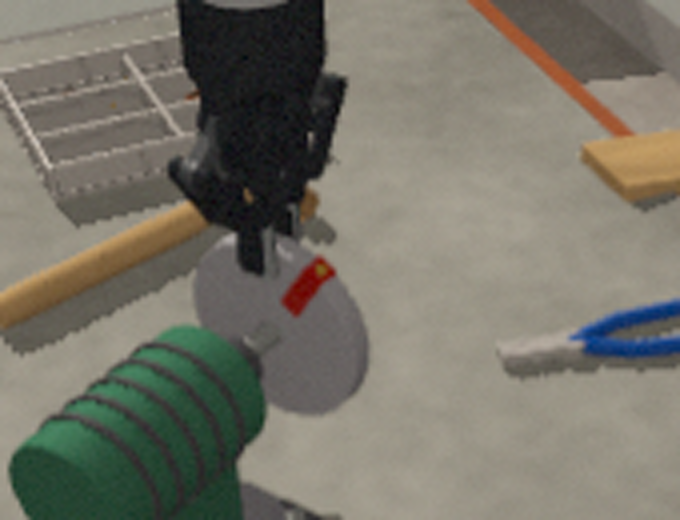

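The grip is solid now: the pads overlap the face by about 15 mm and the opening reads 14 mm. I'll turn in steps and measure.

```bash
python3 -m pendant '[[[0,0.3,0,-5.2,0],[0,0.8,0,-5.1,0],[0,1.3,0,-5.0,0],[0,1.7,0,-4.9,0],[0,0,0,0,0],[0,0,0,0,0]]]'; python3 meas.py d
```

```text
time: 9.38
ee_pos: [0.551, 0.2281, 0.119]
tcp_rot: [[0.001, 0.855, 0.518], [-0.003, 0.518, -0.855], [-1.0, -0.0, 0.003]]
wrist_force: [-2.5, -7.2, 6.6]
opening: 0.0148
scene
63 angle 0.2638824520512209 y mean -0.011344027518006346
side
45 angle 0.3178592187927988 y mean -0.013394459989394836
wrist red n 314 time 9.475
```

```bash
python3 -m pendant '[[[0,2.2,0,-4.7,0],[0,2.8,0,-4.5,0],[0,3.1,0,-4.1,0],[0,3.5,0,-3.8,0],[0,0,0,0,0],[0,0,0,0,0]]]'; python3 meas.py e
```

```text
time: 10.28
ee_pos: [0.5409, 0.244, 0.1077]
tcp_rot: [[-0.0, 0.855, 0.519], [-0.001, 0.519, -0.855], [-1.0, -0.001, 0.001]]
wrist_force: [-7.1, -2.9, 12.0]
opening: 0.0147
scene
60 angle -0.054586758930060354 y mean 0.0022377177146765364
side
45 angle 0.007688398536785253 y mean -0.000266799983027553
wrist red n 0 time 10.375
```

View pics/scene_e.png

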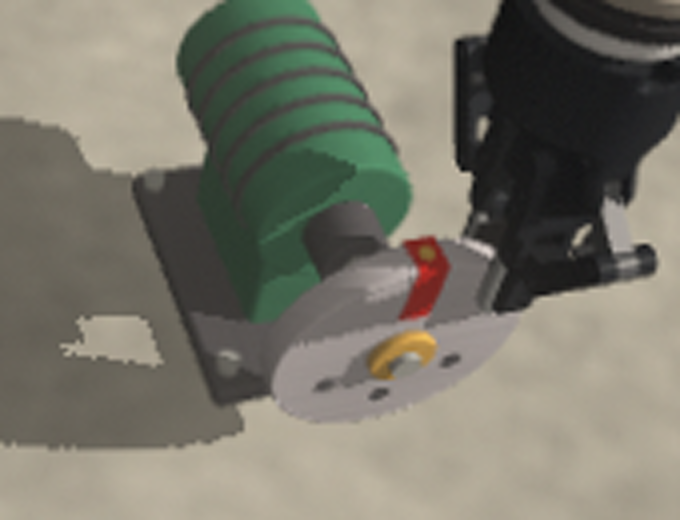

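View pics/wrist_e.png

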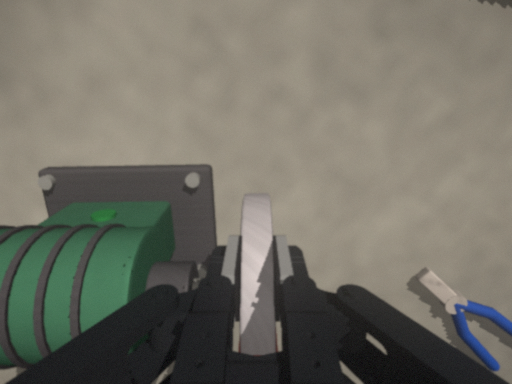

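The mark is now near the top, at crop (425,270), with the two cameras giving -0.05 and +0.01 rad. I'll release, withdraw and measure precisely from above.

```bash
python3 -m pendant '[[[45,0,0,0,0],[45,0,0,0,0],[45,0,0,0,0],[45,-30,0,0,0],[45,-30,0,0,0],[45,-30,0,0,0],[45,-10,0,45,0],[45,0,0,45,0],[45,0,0,0,0],[45,0,0,0,0]]]'
cat > m2.py <<'E'
from bench import r, viewer
from fit import *; import fit as F,sys,pickle
from scipy.optimize import minimize
s=r.state(); f=viewer.grab_frame('wrist'); T=np.eye(4);T[:3,:3]=s['tcp_rot'];T[:3,3]=s['ee_pos']; C=np.linalg.inv(T@np.array(f['T_tool_cam'])); f['R']=C[:3,:3];f['t']=C[:3,3]
g=viewer.grab_frame('scene'); h=viewer.grab_frame('side')
out={}
for n,im in(('wrist',f),('scene',g),('side',h)):
    m=viewer.masks_of(im,'lap'); im['m']=m[0]['mask'] if m else None
    i=im['image'].astype(int); red=(i[...,0]>80)&(i[...,1]<.45*i[...,0])&(i[...,2]<.45*i[...,0])
    if m: red&=cv2.dilate(im['m'].astype(np.uint8),np.ones((5,5)))>0; im['red']=red
    c=im['image'][:,:,::-1].copy(); out[n]=im
    if m: ys,xs=np.nonzero(im['m']); print(n,m[0]['p'],xs.min(),xs.max(),ys.min(),ys.max(),red.sum())
    if n!='wrist':
        c=cv2.resize(c[max(0,ys.min()-20):ys.max()+20,xs.min()-20:xs.max()+20],None,fx=6,fy=6,interpolation=cv2.INTER_CUBIC)
    cv2.imwrite(f'pics/m2{n}_{sys.argv[1]}.png',c)
pickle.dump(out,open('m2.pkl','wb')); print(s['time'],s['ee_pos'])
E
python3 m2.py a
```

```text
time: 11.68
ee_pos: [0.5879, 0.1677, 0.2062]
tcp_rot: [[-0.001, 0.855, 0.518], [0.001, 0.518, -0.855], [-1.0, -0.0, -0.001]]
wrist_force: [0.0, -0.1, -0.7]
opening: 0.045
wrist 0.96 242 275 46 196 372
scene 0.88 345 410 229 275 118
side 0.84 198 241 137 182 65
11.675 [0.58793313 0.16770165 0.20620357]
```

View pics/m2wrist_a.png

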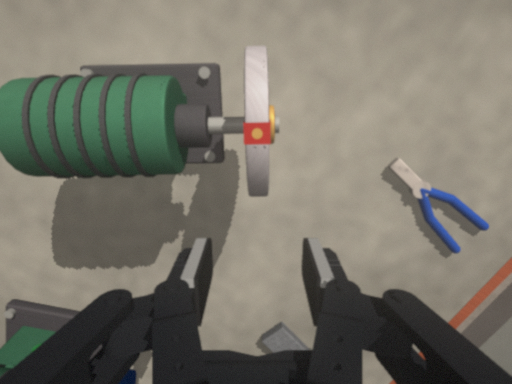

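View pics/m2scene_a.png

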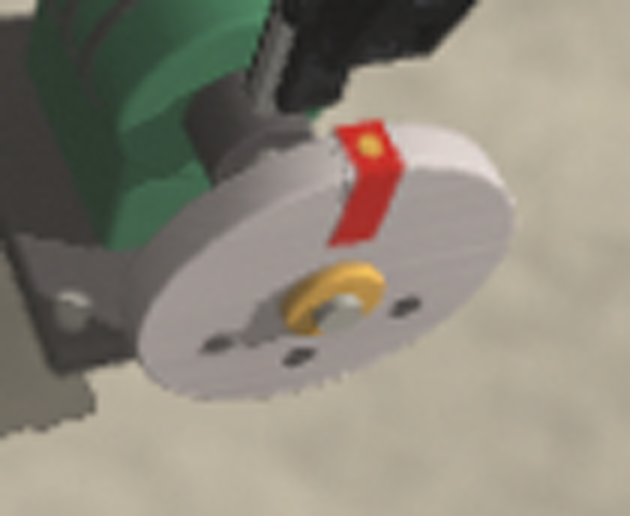

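View pics/m2side_a.png

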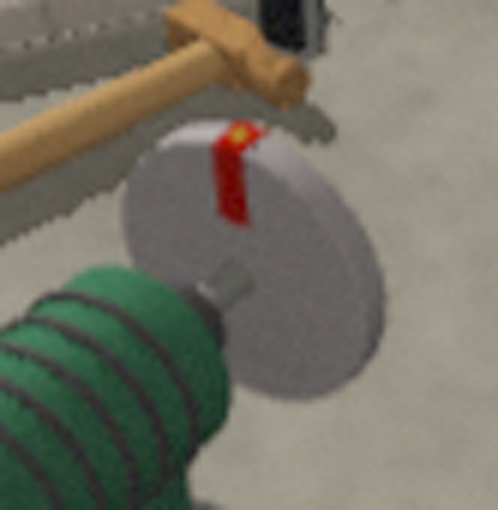

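```bash
cat > an.py <<'E'
from fit import *; import pickle
o=pickle.load(open('m2.pkl','rb'))
aa=np.linspace(0,2*np.pi,360,endpoint=False)
def W(p,L): return np.array(L)@rot(p[2]).T+np.array([p[0],p[1],p[3]])
def hm(p,f):
    L=np.concatenate([np.c_[np.full(360,x),.06*np.sin(aa),.06*np.cos(aa)] for x in(-.008,.008)])
    return cv2.convexHull(proj(f,W(p,L)).astype(np.float32)).reshape(-1,2)
def markmask(p,th,f):
    # 3 visible polygons: rim strip + both faces; choose by facing
    c=-np.array(f['R']).T@np.array(f['t']); lc=(c-np.array([p[0],p[1],p[3]]))@rot(p[2])
    im=np.zeros((384*8,512*8),np.uint8)
    def P(x,u,v): # u tangential (towards -y), v radial
        return [x,-(v*np.sin(th)+u*np.cos(th)),v*np.cos(th)-u*np.sin(th)]
    polys=[[P(-.008,-.007,.0597),P(-.008,.007,.0597),P(.008,.007,.0597),P(.008,-.007,.0597)]]
    x=np.sign(lc[0])*.008
    if abs(lc[0])>.008: polys.append([P(x,-.007,.026),P(x,.007,.026),P(x,.007,.0597),P(x,-.007,.0597)])
    for q in polys: cv2.fillConvexPoly(im,np.round((proj(f,W(p,q))+.5)*8).astype(np.int32),255)
    return cv2.resize(im,(512,384),interpolation=cv2.INTER_AREA)/255.
for n,f in o.items():
    m=f['m'].copy()
    # keep wheel only: remove thin bits (hub)
    if n=='wrist': m=cv2.morphologyEx(m.astype(np.uint8),cv2.MORPH_OPEN,np.ones((15,15)))>0
    S=support(hullmask(m))
    for zf in (False,True):
        full=lambda q:[q[0],q[1],q[2] if n!='side' else .5405, q[3] if zf else .11]
        b=least_squares(lambda q:support(hm(full(q),f))-S,[.5622,.2105,.5405,.11],loss='soft_l1')
        p=full(b.x); best=[]
        i=f['image'].astype(float); red=f['red'].astype(float)
        for th in np.arange(-.2,.2,.005):
            mm=markmask(p,th,f); best.append((np.abs(mm-red).sum(),th,))
        best.sort(); 
        ctr=lambda m:np.array([(m*np.arange(512)).sum(),(m*np.arange(384)[:,None]).sum()])/m.sum()
        print(n,zf,np.round(p,4),'rms',round(np.sqrt(np.mean(b.fun**2)),2),best[:3],ctr(red)-ctr(markmask(p,best[0][1],f)),'dpx/drad',ctr(markmask(p,.05,f))*10-ctr(markmask(p,-.05,f))*10)
E
python3 an.py
```

```text
wrist False [0.564  0.2077 0.5849 0.11  ] rms 1.82 [(np.float64(201.5529411764706), np.float64(-0.034999999999999865)), (np.float64(202.2862745098039), np.float64(-0.03999999999999987)), (np.float64(202.90980392156862), np.float64(-0.04499999999999987))] [-0.54129439 -0.63727078] dpx/drad [ 3.75282086 91.25291651]
wrist True [0.5637 0.2074 0.5608 0.1049] rms 0.92 [(np.float64(196.4392156862745), np.float64(-0.02999999999999986)), (np.float64(196.78039215686275), np.float64(-0.024999999999999856)), (np.float64(198.71372549019608), np.float64(-0.01999999999999985))] [ 0.0730056  -0.13289372] dpx/drad [ 1.65040769 88.70027012]
scene False [0.561  0.2112 0.5405 0.11  ] rms 0.4 [(np.float64(33.858823529411765), np.float64(-0.01999999999999985)), (np.float64(33.94901960784314), np.float64(-0.024999999999999856)), (np.float64(34.003921568627455), np.float64(-0.02999999999999986))] [0.1279682  0.36417239] dpx/drad [-27.24395837   3.52625905]
scene True [0.5612 0.2109 0.5443 0.1104] rms 0.38 [(np.float64(33.674509803921566), np.float64(-0.02999999999999986)), (np.float64(33.7686274509804), np.float64(-0.024999999999999856)), (np.float64(34.27058823529412), np.float64(-0.034999999999999865))] [-0.07855878  0.51538881] dpx/drad [-27.60278484   3.65266476]
side False [0.5638 0.2123 0.5405 0.11  ] rms 0.48 [(np.float64(25.423529411764704), np.float64(-0.024999999999999856)), (np.float64(25.745098039215684), np.float64(-0.01999999999999985)), (np.float64(25.83921568627451), np.float64(-0.014999999999999847))] [-0.13238878  1.32996056] dpx/drad [16.5395654   5.57630505]
side True [0.5637 0.2119 0.5405 0.1102] rms 0.48 [(np.float64(24.737254901960785), np.float64(-0.02999999999999986)), (np.float64(25.003921568627455), np.float64(-0.024999999999999856)), (np.float64(25.172549019607843), np.float64(-0.01999999999999985))] [-0.04442491  1.23282755] dpx/drad [17.33808801  4.97388902]
```

All three cameras agree on about -0.027 rad, so the mark is slightly past the top. There's plenty of time, so I'll regrasp at the same place and nudge it back.

```bash
python3 -m pendant '[[[45,0,0,-45,0],[45,10,0,-45,0],[45,30,0,0,0],[45,30,0,0,0],[45,30,0,0,0],[45,0,0,0,0],[0,0,0,0,0],[0,0,0,0,0],[0,0,0,0,0],[0,0,0,0,0]]]'
sed -n '1,/return cv2.resize/p' an.py > mk.py
cat > m3.py <<'E'
from mk import *
from bench import r, viewer
for n,p in(('scene',[.5610,.2112,.5415,.1102]),('side',[.5638,.2122,.5405,.11])):
    f=viewer.grab_frame(n); ref=o[n]
    for lab,im in(('ref',ref),('now',f)):
        i=im['image'].astype(int); red=(i[...,0]>80)&(i[...,1]<.45*i[...,0])&(i[...,2]<.45*i[...,0])
        red&=cv2.dilate(ref['m'].astype(np.uint8),np.ones((5,5)))>0; red=red.astype(float)
        ths=np.arange(-.12,.12,.004); c=np.array([np.abs(markmask(p,t,im)-red).sum() for t in ths])
        k=c.argmin(); sl=slice(max(0,k-9),k+10); q=np.polyfit(ths[sl],c[sl],2)
        print(n,lab,'th',round(-q[1]/2/q[0],4),'cx',round((red*np.arange(512)).sum()/red.sum(),2),red.sum())
print(r.state()['time'])
E
python3 m3.py
```

```text
time: 13.22
ee_pos: [0.5408, 0.2442, 0.1082]
tcp_rot: [[-0.001, 0.855, 0.519], [-0.001, 0.519, -0.855], [-1.0, -0.001, 0.0]]
wrist_force: [-5.1, -2.5, 3.9]
opening: 0.0143
scene ref th -0.0231 cx 385.84 118.0
scene now th -0.0341 cx 386.14 112.0
side ref th -0.0237 cx 216.28 65.0
side now th -0.0301 cx 216.05 64.0
13.325
```

```bash
python3 -m pendant '[[[0,-1.0,0,1.0,0],[0,-1.0,0,1.0,0],[0,0,0,0,0],[0,0,0,0,0]]]'; python3 m3.py | grep -v ref
```

```text
time: 13.82
ee_pos: [0.5411, 0.2437, 0.1089]
tcp_rot: [[-0.003, 0.855, 0.519], [0.001, 0.519, -0.855], [-1.0, -0.002, -0.002]]
wrist_force: [-5.9, 2.2, -2.1]
opening: 0.0141
scene now th -0.0171 cx 385.68 113.0
side now th -0.0046 cx 216.44 70.0
13.925
```

```bash
python3 -m pendant '[[[0,-1.0,0,1.0,0],[0,0,0,0,0],[0,0,0,0,0]]]'; python3 m3.py | grep -v ref
```

```text
time: 14.3
ee_pos: [0.5412, 0.2434, 0.1092]
tcp_rot: [[-0.004, 0.855, 0.519], [0.002, 0.519, -0.855], [-1.0, -0.002, -0.004]]
wrist_force: [-4.7, 6.5, -4.9]
opening: 0.0149
scene now th -0.0061 cx 385.39 111.0
side now th -0.0005 cx 216.47 66.0
14.4
```

```bash
python3 -m pendant '[[[45,0,0,0,0],[45,0,0,0,0],[45,0,0,0,0],[45,-30,0,0,0],[45,-30,0,0,0],[45,-30,0,0,0],[45,-10,0,45,0],[45,0,0,45,0],[45,0,0,0,0],[45,0,0,0,0]]]'; python3 m3.py; python3 m2.py b; python3 an.py
```

```text
time: 15.65
ee_pos: [0.5896, 0.165, 0.2096]
tcp_rot: [[-0.0, 0.856, 0.518], [0.0, 0.518, -0.856], [-1.0, 0.0, -0.0]]
wrist_force: [0.5, 0.4, -0.3]
opening: 0.0452
scene ref th -0.0231 cx 385.84 118.0
scene now th -0.0051 cx 385.34 119.0
side ref th -0.0237 cx 216.28 65.0
side now th -0.0023 cx 216.43 67.0
15.75
wrist 0.97 243 273 44 192 376
side 0.65 198 241 137 182 67
15.75 [0.58928479 0.16574131 0.20965159]
wrist False [0.5633 0.2078 0.5654 0.11  ] rms 1.37 [(np.float64(184.4313725490196), np.float64(-0.014999999999999847)), (np.float64(185.83529411764707), np.float64(-0.009999999999999842)), (np.float64(187.09019607843138), np.float64(-0.004999999999999838))] [0.37325474 0.1101769 ] dpx/drad [ 1.86840856 90.46603961]
wrist True [0.5632 0.2074 0.5528 0.1046] rms 0.9 [(np.float64(185.31764705882352), np.float64(-0.004999999999999838)), (np.float64(186.42745098039217), np.float64(1.6653345369377348e-16)), (np.float64(186.8941176470588), np.float64(-0.009999999999999842))] [ 0.75466259 -0.05812464] dpx/drad [ 0.62697762 88.08449054]Traceback (most recent call last):
  File "an.py", line 20, in <module>
    m=f['m'].copy()
      ^^^^^^^^^^^
AttributeError: 'NoneType' object has no attribute 'copy'
```

View pics/m2wrist_b.png

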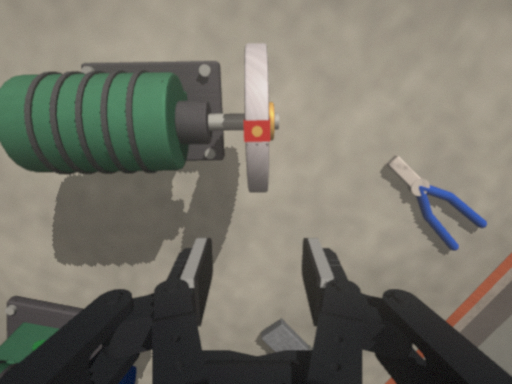

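View pics/m2scene_b.png

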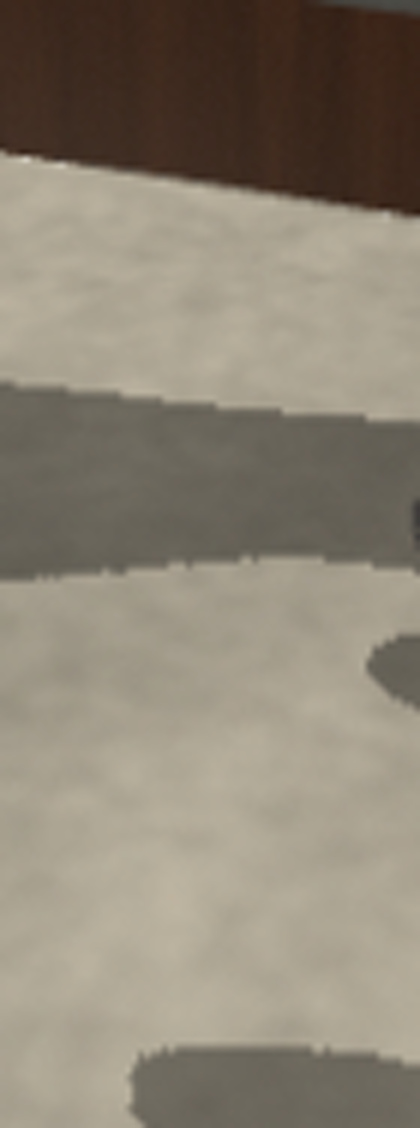

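The scene mask was missed this once, so that crop is the wrong part of the picture. The other checks agree: scene -0.005, side -0.002, wrist -0.005 to -0.015 rad. The wrist view shows the mark with its screw at (257,131), and the gripper is clear of the wheel. Handing in.

```bash
python3 -c "
from bench import r
s=r.state();print(s['time'],abs(s['qvel']).max(),s['wrist_force']);print(r.sign_off())"
```

```text
16.05 0.003369829700907911 [0.04124741 0.28526532 0.79193033]
the job is handed in; nothing more can be done
None
```

The aluminium wheel's red mark and screw are at the top. I turned it by pinching the rim three times, then released it, moved the gripper clear and handed the job in at 16.05 s.

- **Final angle:** the last checks after release gave lap at about -0.005 rad (scene), -0.002 rad (side) and -0.005 to -0.015 rad (wrist).
- **At hand-in:** the arm was still and the wrist force was under 1 N. The highest wrist force I saw reported was about 23 N, against the 120 N limit.
- **Blue wheel:** I never went near it, but I did not measure its mark again at the end.

**What went wrong or disagreed:**
- **Fingertip height:** the real fingertips sat about 25 mm higher than the reported TCP. The first grip held only the very edge, so the wheel turned about 1.04 rad of a 1.6 rad arc, and the next grasp closed on nothing. Going 20 mm deeper fixed it.
- **Overshoot:** the following turn carried the mark about 0.027 rad past the top, so I regrasped and nudged it back.
- **Missed mask:** in the final check the network missed the wheel in the scene picture. The scene angle above uses the wheel outline found earlier.

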